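# Fit a brake disc and set the ratchet brake lever three clicks

## Task

Lift only the top brake disc off the pile and lower it (do not drop it) onto the hub of the brake stand, hat side up and fully seated, and let go of it. Then take the stand's ratchet lever by its upright grip and swing it away from the robot exactly three clicks, no more, and finish while still holding the grip there: do not let go at the end. Leave the rest of the pile and everything else on the bench where it is.

Things in the scene. Friction and masses are not known exactly. Their poses are not given: they have to be found in the camera images.
- disc_top: Top one of three equal steel brake discs in a pile, 0.45 to 0.7 kg: flat drilled ring 130 mm across, 8 mm thick, with a round hat in the middle, 54 mm outside diameter, flat top 34 mm above the underside (26 mm of straight wall above the ring). 27 mm hole in the 4 mm thick hat top; hat hollow below, 44 mm inside. Origin: centre of the underside; z up. Underside starts 60 mm above the bench.
- disc_mid: The middle disc of the pile, same shape and origin; underside 30 mm above the bench. Each disc rests on the hat of the one below and fits 4 mm over it, loosely (2 mm at the side): lift straight up.
- disc_low: The bottom disc of the pile, same shape and origin, lying on the bench.
- hub_seat (a point): On the vertical hub axis, 26 mm above the bench: where the underside centre of a seated disc lies. The hub is a 34 mm thick steel pillar, flat top 56 mm above the bench, on which the hat's inside rests; from it a 23 mm pilot pin stands up through the hat's hole, straight to 68 mm, coned to 78 mm above the bench (2 mm play all round). Site -y points to the lever's pivot.
- stand: Brake stand screwed to the bench: grey base plate 180 x 320 x 14 mm with the hub at one end and the ratchet with its lever at the other. Origin: on the bench under the hub axis; x points away from the robot across the plate, -y along the plate to the ratchet.
- lever_pivot (a point): On the vertical axis about which the lever turns, 72 mm above the bench (level with the upper face of the lever arm), 170 mm from the hub axis. Below it lies a toothed ratchet wheel, 92 mm across, with a spring pawl on its far side.
- grip: Upright black rubber grip at the end of the lever, a round post 22 mm in diameter and 60 mm high, 120 mm from the pivot axis. Origin: centre of its underside, on top of the lever arm, 72 mm above the bench (grip top at 132 mm); z up. It spins freely about its own axis. The lever arm below it is 22 mm wide and ends 10 mm beyond the grip's centre.
- lever (a joint): Lever angle, rad; 0 is the stop nearest the robot, grows as the grip swings away (counter-clockwise from above). Starts in free play, 0 to 0.2, stays where left. Then a click every 0.209 rad (12 degrees, 25 mm at the grip), at about 0.41, 0.62, 0.83, 1.04: the push at the grip grows unevenly to 8 to 15 N, then falls suddenly to nothing as the pawl drops over a tooth. Stop at 1.2. One-way.
- shoe (a joint): Travel (m) of the brake shoe, a rubber-faced block on the plate that the lever drives towards the disc's rim, 11.5 mm per rad; at three clicks it stops 3 to 4 mm short of the rim. Not handled.
- wrench: Bystander: ratchet wrench lying flat, 280 mm long, grip 22 mm thick, head 34 mm across. Origin under its middle, x along it to the head.
- socket: Bystander: upright steel socket, 28 mm across, 38 mm high. Origin at its underside.
- pad: Bystander: brake pad lying flat, about 50 x 106 x 15 mm. Origin at its underside.
- can: Bystander: metal can standing upright, 62 mm across, 190 mm high. Origin at its underside.
- jar: Bystander: white jar with dark lid, 64 mm across, 75 mm high. Origin at its underside.
- driver: Bystander: screwdriver lying flat, 200 mm long, black handle. Origin under its middle.
Things that resemble listed ones, but are neither listed nor needed, are in the scene too. Leave any blue look-alike of the disc_top alone.

How it is judged:
By the outcome, as a careful person would: the job done as asked, in the order asked, and still so for the second after the job is handed in, while the arm keeps its last pose, push and grip.
It also fails if it takes over 67 s, if anything falls off the work surface, if the arm or the gripper's body presses on something with over 40 N, if the wrist force passes 120 N, or if a joint passes its speed limit or range.

## Robot

A 6-joint arm with a two-finger parallel gripper is mounted at the origin on the work surface. World frame = base frame: x ahead of the robot, y to its left, z up, the work surface at z = 0. Lengths are in mm, angles in rad, forces in N, time in s.
With the tool pointing down it reaches from about 400 to 825 mm from the base axis. Payload 7 kg.
Tool frame: the origin (TCP) lies at the very end of the fingers, on their centre line; the grasp point (between the pads) lies 19 mm behind it; z points along the fingers, y is the direction in which the jaws open and shut (so a half turn about z gives the same grasp; the last joint's range is limited). The gripper opens to 88 mm and grips with 3 to 60 N. Pads are 19 mm wide; open, the fingers measure 130 mm over their backs; the gripper's body (78 mm by 193 mm) begins 47 mm behind the grasp point.
Start: joints at [-0.994, 0.359, 0.012, 0, -1.224, -0.288], TCP at [192.215, -647.031, 226.561] pointing down, gripper open.
Joint ranges: [-3.07, 3.07], [-1.43, 2.12], [-1.02, 1.25], [-3.03, 1.67], [-3.05, -0], [-3.03, 3.03]. Speed limits (rad/s): [2.39, 2.39, 3.01, 3.14, 3.14, 3.14].

## Interface

Orientations are given as a unit quaternion [x, y, z, w].
In Python, from plant import bot gives the robot as it stands. Calls block until the motion is done:
- bot.move_ptp(position, orientation): joint-space move of the TCP to a pose.
- bot.line_to(position, velocity=150, ori=None): straight line of the TCP; ori=None keeps the orientation; velocity is the mean speed in mm/s.
- bot.move_joints(angles): joint-space move.
- bot.move_gripper(opening, force=None): finger opening in mm; force is the grip in N (None keeps the last); returns when the fingers have stopped.
- bot.pause(seconds).
- bot.solve_ik(position, orientation): joint angles nearest the present ones, or None.
- bot.read_state(): the state.
- bot.camera(name): name is "side" or "top"; returns the picture (480x640x3 uint8, red, green, blue); there is no depth.
- bot.get_calibration(name): a dict with "fx", "fy", "cx", "cy" (pixels), "view" (4x4, takes a point from world to camera coordinates). Camera axes: x right, y up, looking along -z (the intrinsics and any distortion apply to the point x, -y, -z); pixel columns grow to the right and rows downward; lengths in mm; the calibration is good to about 2 mm. A picture is of the moment at which its call begins. get_calibration takes no time and is no camera call.
A pose or a line that the arm cannot do raises bot.Unreachable and nothing moves.
- bot.close_job(): hands the job in, once; it reports no verdict.
The state is a dict: "t": time; "joint_pos": joint angles; "qvel": joint speeds; "tau": joint torques, N m; "tcp_pos": TCP position; "eef_rot": TCP orientation; "contact_force": force on the tool from outside, world axes, zero at the start; "moment": the same for the moment, N m; "width": finger opening in mm.
Only numpy, scipy, OpenCV 4.12 (cv2) and the standard library are available. Lean on these libraries where they do the work, as an engineer would, in place of code of your own. Each camera call takes 0.05 s, during which the arm holds its last target.

## Working session

There is one attempt and no reset: what is moved stays moved. The work goes in short steps, each a Python script; the robot and the scene stay as the last script left them, time stands still between calls to the robot, and variables do not carry over. Pictures are saved under pics/ and viewed, and the job is handed in when it is done.

```bash
ls; mkdir -p pics
python3 - <<'E'
from plant import bot
import cv2
s=bot.read_state()
print(s)
for n in("side","top"):
    im=bot.camera(n); cv2.imwrite(f"pics/{n}0.png",im[:,:,::-1])
    print(n,bot.get_calibration(n))
E
```

```text
pics
{'t': 0.0, 'joint_pos': array([-9.93894559e-01,  3.59350943e-01,  1.11376555e-02, -3.65739574e-04,
       -1.22410334e+00, -2.88112661e-01]), 'qvel': array([-0.00069314,  0.00100512, -0.00104105, -0.00010432, -0.00050617,
       -0.0008841 ]), 'tau': array([-4.83529238e-04, -5.82722819e+01,  2.93050146e+01,  6.99730173e+00,
        7.02512145e-03, -1.83269685e-04]), 'tcp_pos': array([ 192.1021209 , -646.61231674,  225.67741509]), 'eef_rot': array([-1.43831647e-01,  9.89601864e-01,  7.62221104e-04, -1.62505665e-04]), 'contact_force': array([0.33854264, 0.98346848, 1.29609038]), 'moment': array([-0.04368925,  0.00703372,  0.01556181]), 'width': 87.70980893034388}
side {'fx': 441.79480570017057, 'fy': 441.79480570017057, 'cx': 322.2468911724085, 'cy': 237.44513066424705, 'view': array([[-8.57119747e-01, -5.14955598e-01, -1.29024273e-02,
         4.16855210e+02],
       [ 2.52456592e-01, -4.41771854e-01,  8.60873567e-01,
        -2.04793188e+02],
       [-4.49011591e-01,  7.34614431e-01,  5.08655315e-01,
        -7.81741674e+02],
       [ 0.00000000e+00,  0.00000000e+00,  0.00000000e+00,
         1.00000000e+00]])}
top {'fx': 604.4781333950228, 'fy': 604.4781333950228, 'cx': 321.76488890736687, 'cy': 236.75681612524306, 'view': array([[ 2.59680286e-02, -9.99661163e-01, -1.79463695e-03,
        -1.40969802e+01],
       [ 9.97270448e-01,  2.57817163e-02,  6.91878363e-02,
        -4.87485189e+02],
       [-6.91181241e-02, -3.58641011e-03,  9.97602036e-01,
        -1.33203138e+03],
       [ 0.00000000e+00,  0.00000000e+00,  0.00000000e+00,
         1.00000000e+00]])}
```

View pics/top0.png

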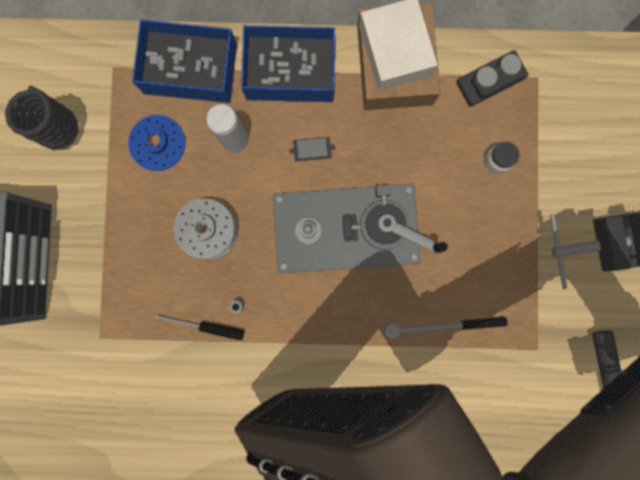

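View pics/side0.png

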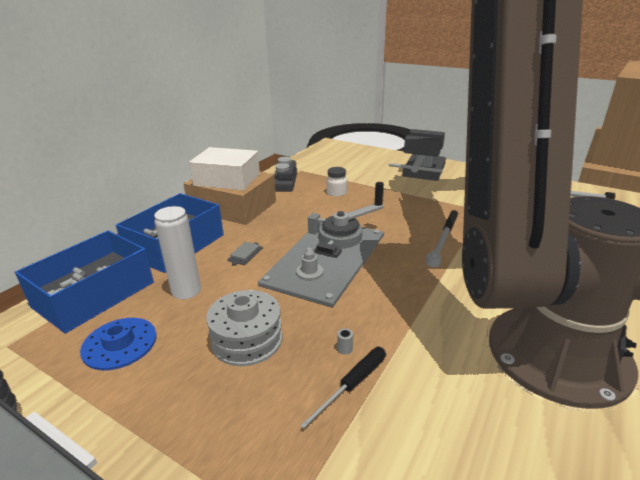

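The pile is the grey stack at top px (206,228) and side px (243,325). The blue disc at top px (157,142) is the look-alike, single and lying flat, so I leave it alone. The hub is at top (308,231), the pivot at (387,224) and the grip at (440,247). Next I enlarge crops and measure.

```bash
cat > h.py <<'E'
import numpy as np, cv2
from plant import bot
def cal(n):
    c=bot.get_calibration(n); return c
def proj(n,p):
    c=cal(n); q=c["view"]@np.r_[np.asarray(p,float),1]
    return np.array([c["cx"]+c["fx"]*q[0]/-q[2], c["cy"]+c["fy"]*(-q[1])/-q[2]])
def ray(n,uv):
    c=cal(n); V=c["view"]; R=V[:3,:3]; t=V[:3,3]
    d=np.array([(uv[0]-c["cx"])/c["fx"], -(uv[1]-c["cy"])/c["fy"], -1.])
    return -R.T@t, R.T@d
def onz(n,uv,z):
    o,d=ray(n,uv); return o+d*(z-o[2])/d[2]
def two(uvt,uvs):
    o1,d1=ray("top",uvt); o2,d2=ray("side",uvs)
    A=np.c_[d1,-d2]; s=np.linalg.lstsq(A,o2-o1,rcond=None)[0]
    a=o1+d1*s[0]; b=o2+d2*s[1]; return (a+b)/2, np.linalg.norm(a-b)
def grab(n,name):
    im=bot.camera(n)[:,:,::-1].copy(); cv2.imwrite(f"pics/{name}.png",im); return im
def crop(im,x,y,w,h,k,name):
    c=cv2.resize(im[y:y+h,x:x+w],None,fx=k,fy=k,interpolation=cv2.INTER_CUBIC); cv2.imwrite(f"pics/{name}.png",c)
E
python3 - <<'E'
from h import *
t=cv2.imread("pics/top0.png"); s=cv2.imread("pics/side0.png")
crop(t,165,175,290,110,2.7,"ct"); 
crop(s,180,170,220,200,3,"cs")
print(onz("top",(206,228),68),onz("top",(308,231),78),onz("top",(387,224),72),onz("top",(440,247),132))
print(two((202,228),(242,303)),two((308,229),(309,251)),two((441,246),(380,184)))
E
```

```text
[496.57591245 247.6117647   68.        ] [494.99004553  27.96825796  78.        ] [ 514.87181098 -140.69060901   72.        ] [ 465.02255986 -243.24320988  132.        ]
(array([495.67703045, 252.72940008,  88.80027651]), np.float64(2.3808945823887333)) (array([500.39706429,  28.62194445,  71.96277167]), np.float64(1.475348848810267)) (array([ 465.69445775, -246.26138469,  130.32250964]), np.float64(3.3307094956441117))
```

View pics/ct.png

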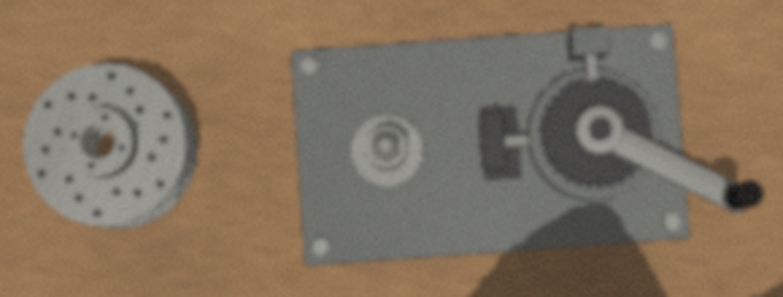

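View pics/cs.png

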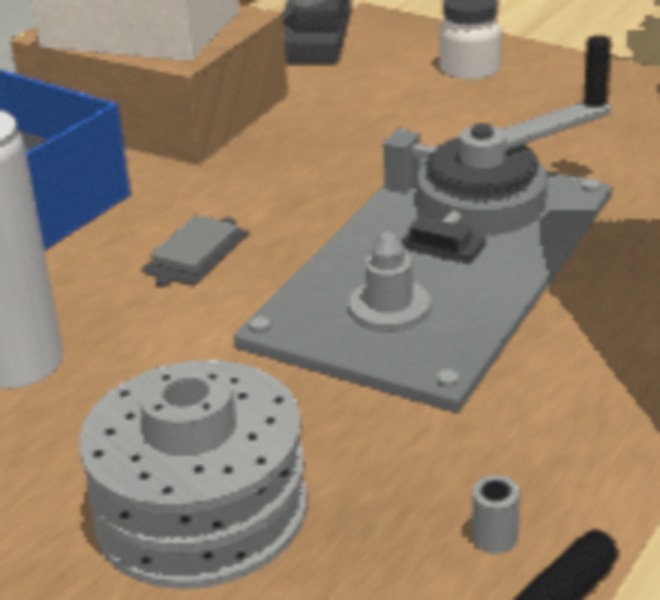

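```bash
cat > m1.py <<'E'
from h import *
from scipy.optimize import least_squares
t=cv2.imread("pics/top0.png"); s=cv2.imread("pics/side0.png")
hs=cv2.cvtColor(t,cv2.COLOR_BGR2HSV)
for n in("top","side"):
    o,_=ray(n,(0,0)); print(n,"cam",o.round(0))
def circ(pts,r=None):
    if r is None:
        f=lambda p: np.hypot(*(pts-p[:2]).T)-p[2]; x0=np.r_[pts.mean(0),65]
    else:
        f=lambda p: np.hypot(*(pts-p[:2]).T)-r; x0=pts.mean(0)
    q=least_squares(f,x0,loss="soft_l1"); return q.x, np.sqrt(np.mean(f(q.x)**2))
def contour(im,x0,y0,w,h,thr,k=4):
    a=cv2.resize(cv2.cvtColor(im,cv2.COLOR_BGR2HSV)[y0:y0+h,x0:x0+w,1],None,fx=k,fy=k,interpolation=cv2.INTER_CUBIC)
    m=(a<thr).astype(np.uint8)
    cs,_=cv2.findContours(m,cv2.RETR_EXTERNAL,cv2.CHAIN_APPROX_NONE)
    c=max(cs,key=cv2.contourArea)[:,0].astype(float)
    return (c+.5)/k-.5+[x0,y0], m
print("sat disc/brown",hs[215,190],hs[175+90,230],hs[228,290])
for thr in (55,70,85):
    c,m=contour(t,165,185,80,85,thr)
    P=np.array([onz("top",p,68)[:2] for p in c])
    print(thr,"all",circ(P))
    c0=circ(P,65)[0]
    ok=P[:,1]>c0[1]-10
    print("  left half",circ(P[ok]),circ(P[ok],65))
# plate
c,m=contour(t,262,170,165,115,60)
r=cv2.minAreaRect(np.array([onz("top",p,14)[:2] for p in c],np.float32)); print("plate",r)
E
python3 m1.py
```

```text
top cam [ 394.   -6. 1363.]
side cam [ 58. 698. 579.]
sat disc/brown [ 34  12 143] [ 15 118 141] [ 38   9 112]
55 all (array([494.95022659, 249.24093217,  67.32561803]), np.float64(1.6615397286673719))
  left half (array([496.26069463, 252.4673404 ,  65.12551553]), np.float64(0.37968972020168257)) (array([496.26531615, 252.62303097]), np.float64(0.38984770881413133))
70 all (array([494.9599223 , 249.30859642,  68.05035678]), np.float64(1.6559631633669463))
  left half (array([496.23728749, 252.54242321,  65.85105041]), np.float64(0.36421281372223385)) (array([496.24557898, 253.60153277]), np.float64(0.6248287967517715))
85 all (array([494.95585031, 249.28839484,  68.86127832]), np.float64(1.671806436603215))
  left half (array([496.23679289, 252.63028509,  66.58189841]), np.float64(0.38813205534918394)) (array([496.26446664, 254.59542987]), np.float64(1.0111110825913152))Traceback (most recent call last):
  File "m1.py", line 29, in <module>
    r=cv2.minAreaRect(np.array([onz("top",p,14)[:2] for p in c],np.float32)); print("plate",r)
                                ~~~^^^^^^^^^^^^
  File "h.py", line 13, in onz
    o,d=ray(n,uv); return o+d*(z-o[2])/d[2]
        ~~~^^^^^^
  File "h.py", line 9, in ray
    c=cal(n); V=c["view"]; R=V[:3,:3]; t=V[:3,3]
  File "h.py", line 4, in cal
    c=bot.get_calibration(n); return c
ValueError: time passes only in moves, steps and waits
```

```bash
python3 - <<'E'
from plant import bot
import pickle
pickle.dump({n:bot.get_calibration(n) for n in("top","side")},open("cal.pkl","wb"))
E
sed -i 's/^def cal(n):/import pickle\nCAL=pickle.load(open("\.\/cal.pkl","rb"))\ndef cal(n): return CAL[n]/; /c=bot.get_calibration(n); return c/d' h.py
python3 m1.py
cat > m2.py <<'E'
from m1 import *
print("----")
# side: disc ring contour, far/left half belongs to the top face edge
c,m=contour(s,190,280,100,85,60); 
cv2.imwrite("pics/ms.png",m*255)
P=np.array([onz("side",p,68)[:2] for p in c]); c0=np.array([496.2,252.5])
C=ray("side",(0,0))[0][:2]; v=(C-c0)/np.linalg.norm(C-c0)
ok=((P-c0)@v<-25)
print("side far arc",circ(P[ok]),circ(P[ok],65),ok.sum())
crop(t,285,205,50,50,12,"hubt"); crop(s,285,235,50,50,12,"hubs"); crop(s,340,170,60,60,10,"grips"); crop(t,370,205,90,60,8,"gript")
E
python3 m2.py
```

```text
top cam [ 394.   -6. 1363.]
side cam [ 58. 698. 579.]
sat disc/brown [ 34  12 143] [ 15 118 141] [ 38   9 112]
55 all (array([494.95022659, 249.24093217,  67.32561803]), np.float64(1.6615397286673719))
  left half (array([496.26069463, 252.4673404 ,  65.12551553]), np.float64(0.37968972020168257)) (array([496.26531615, 252.62303097]), np.float64(0.38984770881413133))
70 all (array([494.9599223 , 249.30859642,  68.05035678]), np.float64(1.6559631633669463))
  left half (array([496.23728749, 252.54242321,  65.85105041]), np.float64(0.36421281372223385)) (array([496.24557898, 253.60153277]), np.float64(0.6248287967517715))
85 all (array([494.95585031, 249.28839484,  68.86127832]), np.float64(1.671806436603215))
  left half (array([496.23679289, 252.63028509,  66.58189841]), np.float64(0.38813205534918394)) (array([496.26446664, 254.59542987]), np.float64(1.0111110825913152))
plate ((510.5602111816406, -63.848876953125), (182.40023803710938, 337.51629638671875), 5.970548629760742)
top cam [ 394.   -6. 1363.]
side cam [ 58. 698. 579.]
sat disc/brown [ 34  12 143] [ 15 118 141] [ 38   9 11
[... 361 characters left out ...]
alf (array([496.23728749, 252.54242321,  65.85105041]), np.float64(0.36421281372223385)) (array([496.24557898, 253.60153277]), np.float64(0.6248287967517715))
85 all (array([494.95585031, 249.28839484,  68.86127832]), np.float64(1.671806436603215))
  left half (array([496.23679289, 252.63028509,  66.58189841]), np.float64(0.38813205534918394)) (array([496.26446664, 254.59542987]), np.float64(1.0111110825913152))
plate ((510.5602111816406, -63.848876953125), (182.40023803710938, 337.51629638671875), 5.970548629760742)
----
side far arc (array([497.55736011, 252.84501719,  64.67612157]), np.float64(0.30168006598482655)) (array([497.28842131, 253.11576677]), np.float64(0.30922475398309285)) 274
```

Run:
```python
import cv2,numpy as np
a=cv2.imread("pics/hubt.png");b=cv2.imread("pics/hubs.png");c=cv2.resize(cv2.imread("pics/grips.png"),(400,400))
d=cv2.imread("pics/gript.png")
top=np.hstack([cv2.resize(a,(400,400)),cv2.resize(b,(400,400))])
cv2.imwrite("pics/c1.png",top)
cv2.imwrite("pics/c2.png",np.hstack([cv2.resize(d,(400,267)),cv2.resize(c,(267,267))]))
```

```text
(no output)
```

View pics/c1.png

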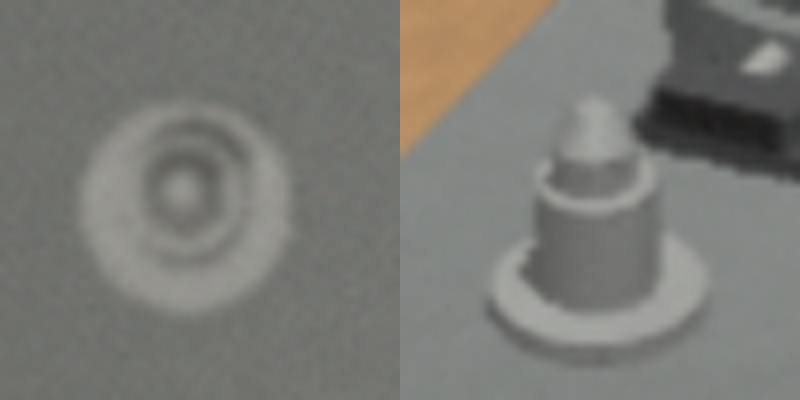

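View pics/c2.png

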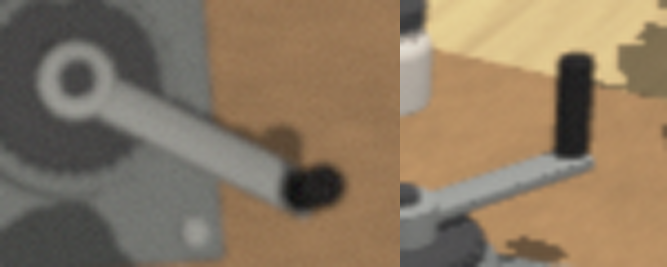

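```bash
cat > m3.py <<'E'
from m1 import *
print("----")
def vcont(im,x0,y0,w,h,thr,k=8,inv=False):
    g=cv2.GaussianBlur(cv2.cvtColor(im,cv2.COLOR_BGR2GRAY),(3,3),0)[y0:y0+h,x0:x0+w]
    a=cv2.resize(g,None,fx=k,fy=k,interpolation=cv2.INTER_CUBIC)
    m=((a<thr) if inv else (a>thr)).astype(np.uint8)
    cs,_=cv2.findContours(m,cv2.RETR_EXTERNAL,cv2.CHAIN_APPROX_NONE)
    c=max(cs,key=cv2.contourArea)[:,0].astype(float)
    return (c+.5)/k-.5+[x0,y0],m
g=cv2.cvtColor(t,cv2.COLOR_BGR2GRAY); print(g[230,290:326:2])
for thr in (122,128,134):
    c,m=vcont(t,288,210,40,40,thr)
    for z in(20,24): print(thr,z,circ(np.array([onz("top",p,z)[:2] for p in c])))
cv2.imwrite("pics/mh.png",m*255)
print("tip top z78",onz("top",(307.4,228.3),78),"side tip",onz("side",(308.7,246.8),78), "pillar side z56",onz("side",(309.3,257.7),56))
print("two",two((307.4,228.3),(308.7,246.8)))
# plate edges: mask lines in world at z=14
c,m=contour(t,262,170,165,115,60)
P=np.array([onz("top",p,14)[:2] for p in c])
# fit far edge (max x) and left edge
def line(sel):
    vx,vy,x,y=cv2.fitLine(P[sel].astype(np.float32),cv2.DIST_HUBER,0,.01,.01).ravel(); return np.degrees(np.arctan2(vy,vx)),(x,y)
print("left",line((P[:,1]>75)&(P[:,0]>440)&(P[:,0]<570)))
print("far",line((P[:,0]>580)&(P[:,1]<70)&(P[:,1]>-90)))
E
python3 m3.py | sed '1,/----/d'
```

```text
[111 112 120 147 149 147 136 115 128 133 114 118 140 141 148 140 115 114]
122 20 (array([500.6184333 ,  30.01946342,  30.31009851]), np.float64(0.47885243296661745))
122 24 (array([500.30210439,  29.91115446,  30.21977748]), np.float64(0.4774231248787675))
128 20 (array([499.97826868,  30.03223391,  28.3347661 ]), np.float64(8.24101887336209))
128 24 (array([499.66286983,  29.92419801,  28.24880682]), np.float64(8.215812388711281))
134 20 (array([500.71249965,  30.72313253,  26.63163382]), np.float64(7.284751664168834))
134 24 (array([500.39675536,  30.61350588,  26.54962886]), np.float64(7.2616476572623085))
tip top z78 [500.72969435  29.40632845  78.        ] side tip [505.46455053  22.91934193  78.        ] pillar side z56 [499.91095375  30.38582757  56.        ]
two (array([500.65823879,  29.46759764,  82.9733235 ]), np.float64(0.7855961891862473))
left (np.float32(5.5585165), (np.float32(508.55637), np.float32(104.68169)))
far (np.float32(-84.31481), (np.float32(594.0947), np.float32(-9.911591)))
```

```bash
cat > m4.py <<'E'
from m3 import *
print("====")
H=np.array([500.5,29.8])
print("hub side proj 78,56:",proj("side",[*H,78]).round(1),proj("side",[*H,56]).round(1),"crop px",((proj("side",[*H,78])-[285,235]+.5)*8).round(),((proj("side",[*H,56])-[285,235]+.5)*8).round())
psi=np.radians(5.6); piv=H+170*np.array([np.sin(psi),-np.cos(psi)]); print("pivot",piv)
# grip dark blobs
for n,im,(x,y,w,h) in(("top",t,(425,232,30,30)),("side",s,(370,175,20,35))):
    c,m=vcont(im,x,y,w,h,60,inv=True); 
    print(n,"dark bbox",c.min(0),c.max(0),"area rect",cv2.minAreaRect(c.astype(np.float32)))
E
python3 m4.py | sed '1,/====/d'
cat >> h.py <<'E'
def down(jawdeg):
    # tool pointing down, jaws along world direction jawdeg
    a=(np.radians(jawdeg)+np.pi/2)/2
    return np.array([np.cos(a),np.sin(a),0,0])
E
python3 - <<'E'
from h import *
from scipy.spatial.transform import Rotation as R
print(R.from_quat(down(30)).as_matrix().round(2)[:,1])
for p,js in(((496.5,252.7,180),(0,60,90,120,150,-60,-90,-30)),((500,30,60),(90,-90,60,120)),((466,-245,85),(0,-30,30,60,-26,154,180,150)),((580,-240,85),(0,-30,30,150,180))):
    for j in js: 
        q=bot.solve_ik(p,down(j)); print(p,j,None if q is None else np.round(q,2))
E
```

```text
hub side proj 78,56: [308.9 248.9] [309.2 257.5] crop px [195. 115.] [198. 184.]
pivot [ 517.08909296 -139.388658  ]
top dark bbox [433.5625 242.1875] [446.1875 251.5625] area rect ((439.88958740234375, 246.88677978515625), (8.938920021057129, 12.805400848388672), 83.92753601074219)
side dark bbox [374.9375 182.6875] [382.1875 204.3125] area rect ((378.584716796875, 193.52139282226562), (6.783364295959473, 21.746837615966797), 2.6630008220672607)
[0.87 0.5  0.  ]
(496.5, 252.7, 180) 0 [ 0.82  0.2  -0.32  0.   -1.05  2.32]
(496.5, 252.7, 180) 60 [ 0.82  0.2  -0.32  0.   -1.05 -2.92]
(496.5, 252.7, 180) 90 [ 0.82  0.2  -0.32  0.   -1.05 -2.39]
(496.5, 252.7, 180) 120 [ 0.82  0.2  -0.32  0.   -1.05 -1.87]
(496.5, 252.7, 180) 150 [ 0.82  0.2  -0.32  0.   -1.05 -1.35]
(496.5, 252.7, 180) -60 [ 0.82  0.2  -0.32  0.   -1.05  1.27]
(496.5, 252.7, 180) -90 [ 0.82  0.2  -0.32  0.   -1.05  0.75]
(496.5, 252.7, 180) -30 [ 0.82  0.2  -0.32  0.   -1.05  1.8 ]
(500, 30, 60) 90 [ 0.45  0.25 -0.58  0.   -0.74 -2.02]
(500, 30, 60) -90 [ 0.45  0.25 -0.58  0.   -0.74  1.12]
(500, 30, 60) 60 [ 0.45  0.25 -0.58 -0.   -0.74 -2.55]
(500, 30, 60) 120 [ 0.45  0.25 -0.58  0.   -0.74 -1.5 ]
(466, -245, 85) 0 [-0.11  0.26 -0.5   0.   -0.82 -3.03]
(466, -245, 85) -30 [-0.11  0.26 -0.5   0.   -0.82  2.73]
(466, -245, 85) 30 [-0.11  0.26 -0.5   0.   -0.82 -2.51]
(466, -245, 85) 60 [-0.11  0.26 -0.5   0.   -0.82 -1.98]
(466, -245, 85) -26 [-0.11  0.26 -0.5   0.   -0.82  2.8 ]
(466, -245, 85) 154 [-0.11  0.26 -0.5   0.   -0.82 -0.34]
(466, -245, 85) 180 [-0.11  0.26 -0.5   0.   -0.82  0.11]
(466, -245, 85) 150 [-0.11  0.26 -0.5   0.   -0.82 -0.41]
(580, -240, 85) 0 None
(580, -240, 85) -30 [-0.08  0.4  -0.27  0.   -0.9   2.7 ]
(580, -240, 85) 30 [-0.08  0.4  -0.27  0.   -0.9  -2.54]
(580, -240, 85) 150 [-0.08  0.4  -0.27  0.   -0.9  -0.44]
(580, -240, 85) 180 [-0.08  0.4  -0.27  0.   -0.9   0.08]
```

Run:
```python
from h import *
print("grip mid",two((439.9,246.9),(378.6,193.5)))
q=down(-90)
bot.move_gripper(86,50)
bot.move_ptp([496.6,252.7,190],q)
s=bot.read_state(); print(s["t"],s["tcp_pos"],s["contact_force"],s["eef_rot"])
bot.line_to([496.6,252.7,110],200)
s=bot.read_state(); print(s["t"],s["tcp_pos"],s["contact_force"],s["width"])
im=grab("side","side1"); crop(im,170,150,200,220,2.7,"cs1")
im=grab("top","top1")
```

```text
grip mid (array([ 467.02751746, -248.55828957,  102.97823431]), np.float64(0.3010582029050765))
3.6833 [496.85979445 252.17630591 189.98487846] [ 0.3068498  -0.18651797 -0.06698898] [ 9.99999843e-01 -5.57594337e-04 -1.33645449e-05  5.01754328e-05]
4.2333 [497.15793022 252.69318481 110.50898336] [0.67125083 1.30791613 0.32893641] 86.14041849089476
```

View pics/cs1.png

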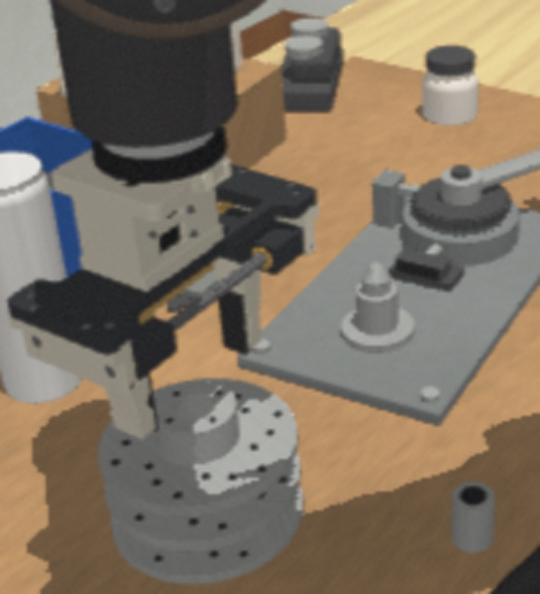

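View pics/top1.png

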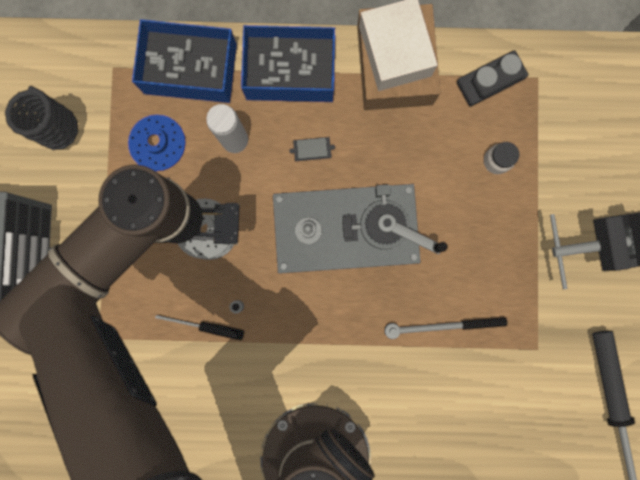

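The side view shows the open fingers, crop px (140,425) and (237,345), on either side of the hat at (215,430). The grip's measured distance from the pivot comes to 120.1 mm, which matches the spec. I'll descend and grasp.

Run:
```python
from h import *
def st(l):
    s=bot.read_state(); print(l,round(s["t"],2),s["tcp_pos"].round(2),s["contact_force"].round(1),s["moment"].round(2),round(s["width"],1))
bot.line_to([496.6,252.7,78],120); st("78")
bot.line_to([496.6,252.7,71],40); st("71")
bot.move_gripper(40,45); st("shut")
bot.line_to([496.6,252.7,77],25); st("up")
bot.line_to([496.6,252.7,100],80); st("up")
im=grab("side","side2"); crop(im,170,150,200,220,2.7,"cs2")
```

```text
78 4.75 [496.9  252.88  78.65] [-0.2  0.3  1.1] [-0.07  0.13  0.06] 86.4
71 5.08 [496.6  252.7   71.11] [-0.2 -0.3  0.5] [-0.08  0.13 -0.03] 86.2
shut 5.72 [496.6  252.61  71.06] [-0.5 -0.1  1.3] [-0.39  0.19 -0.06] 53.7
up 6.11 [496.43 252.65  76.87] [ 0.6  1.  -4.9] [-0.13  0.15  0.02] 53.7
up 6.55 [496.62 252.84 100.25] [-0.8 -0.5 -5.1] [-0.17  0.2  -0.02] 53.4
```

View pics/cs2.png

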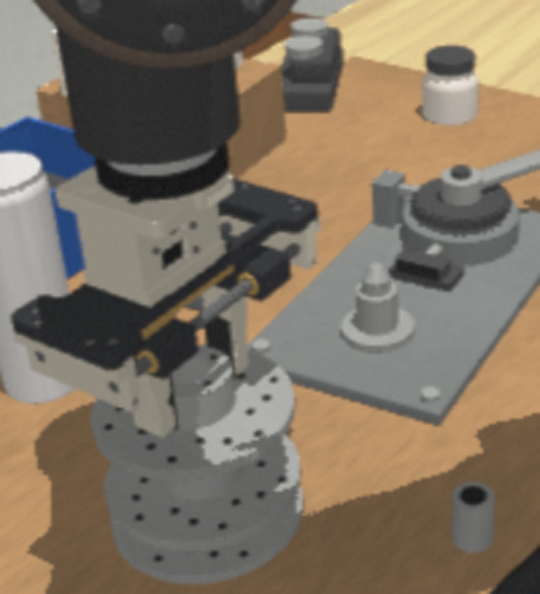

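Only the top disc came up, level in the jaws at crop px (195,400), and about 5 N is hanging from the gripper. The lower two discs are still at (200,510). Now I carry it to the hub.

```bash
cat >> h.py <<'E'
def st(l):
    s=bot.read_state(); print(l,round(s["t"],2),s["tcp_pos"].round(2),s["contact_force"].round(1),s["moment"].round(2),round(s["width"],1)); return s
E
python3 - <<'E'
from h import *
bot.line_to([496.6,252.7,140],150)
bot.line_to([500.6,29.9,140],160); st("over")
bot.line_to([500.6,29.9,72],80); st("hover")
im=grab("side","side3"); crop(im,220,150,200,150,3.5,"cs3")
im=grab("top","top3"); crop(im,240,160,140,120,5,"ct3")
E
```

```text
over 8.56 [500.73  30.42 139.99] [-0.2  0.1 -4.8] [-0.11  0.13 -0.02] 53.5
hover 9.56 [501.07  30.07  72.46] [-0.5  1.1 -5.6] [-0.05  0.1  -0.  ] 53.9
```

View pics/cs3.png

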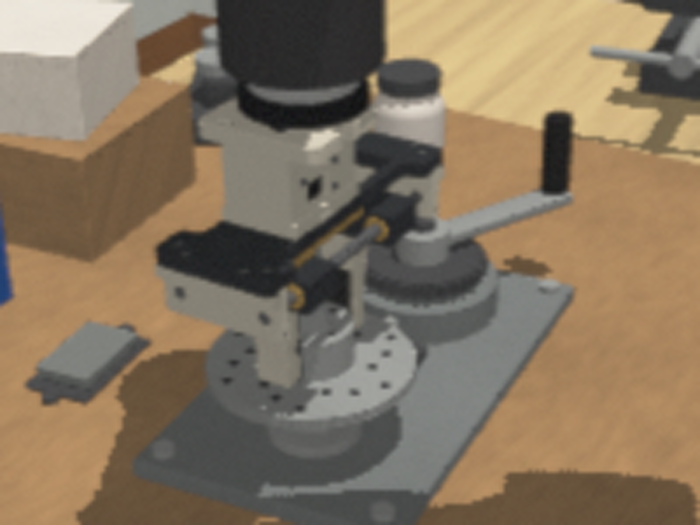

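View pics/ct3.png

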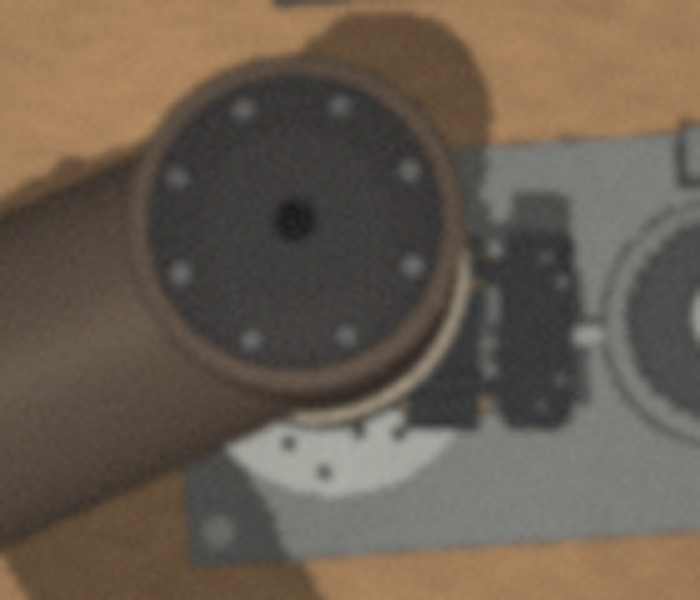

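The disc hangs level over the hub, with its ring centre at crop px (310,365). I'll lower it in small steps while watching the force.

Run:
```python
from h import *
z=72
for z in (63,60,57,54,51,48,45,42,40,39,38,37):
    bot.line_to([500.6,29.9,z],40); s=st(z)
    F=s["contact_force"]
    if F[2]>6 or np.hypot(F[0],F[1])>10: print("stop"); break
im=grab("side","side4"); crop(im,220,150,200,150,3.5,"cs4")
```

```text
63 10.03 [500.3   29.75  62.64] [-0.5 -0.4 -4.3] [-0.14  0.16 -0.01] 53.7
60 10.28 [500.44  29.83  59.79] [-0.2  0.2 -5.7] [-0.1   0.16 -0.02] 53.3
57 10.53 [500.43  29.81  56.8 ] [ 0.4 -0.3 -5.4] [-0.08  0.16 -0.03] 53.4
54 10.78 [500.42  29.83  53.8 ] [-0.6  0.  -5.3] [-0.11  0.17  0.02] 53.5
51 11.03 [500.44  29.82  50.77] [-0.1  0.9 -4.3] [-0.1   0.13 -0.03] 53.4
48 11.28 [500.42  29.82  47.77] [ 0.1 -0.6 -4.9] [-0.09  0.15  0.05] 53.9
45 11.53 [500.43  29.82  44.79] [-0.2  0.4 -5.8] [-0.07  0.14 -0.  ] 53.3
42 11.78 [500.39  29.82  41.77] [-0.3 -0.3 -5.3] [-0.12  0.16 -0.05] 53.4
40 12.03 [500.52  29.86  39.89] [ 0.1 -1.  -5.7] [-0.08  0.23 -0.03] 53.5
39 12.28 [500.54  29.88  38.94] [-0.1 -0.7 -4.5] [-0.09  0.17 -0.04] 53.2
38 12.53 [500.57  29.89  37.96] [ 0.4  0.6 -5.3] [-0.08  0.12 -0.01] 53.5
37 12.78 [500.74  29.93  37.6 ] [-3.7  0.7  4.8] [-0.03  1.4  -0.01] 53.6
```

View pics/cs4.png

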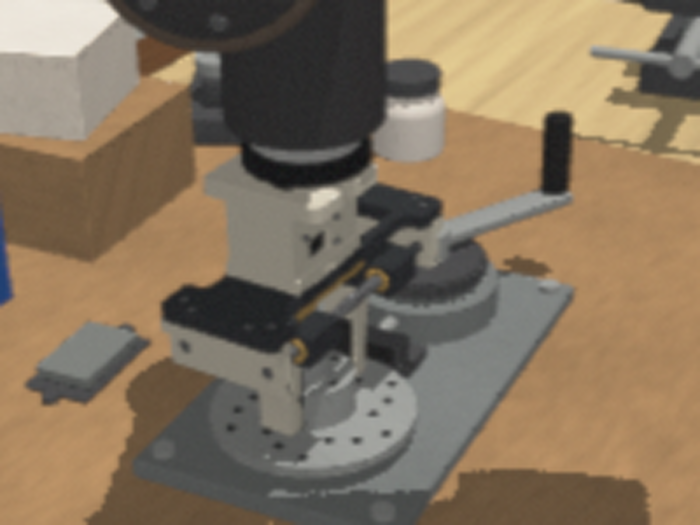

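Run:
```python
from h import *
bot.move_gripper(62); st("open62")
bot.move_gripper(86); st("open")
bot.line_to([500.6,29.9,90],100); st("up")
bot.line_to([500.6,29.9,180],250)
bot.move_ptp([430,-180,220],down(175)); st("away")
im=grab("side","side5"); crop(im,220,150,200,150,3.5,"cs5")
im=grab("top","top5"); crop(im,240,160,220,120,3.5,"ct5")
```

```text
open62 13.28 [500.79  29.96  37.  ] [-1.1  0.1 -0.1] [-0.07  0.1  -0.09] 62.0
open 13.93 [500.6  29.9  37. ] [-0.3  0.1 -0.5] [-0.04  0.13  0.05] 86.1
up 14.61 [500.27  29.84  89.69] [0.6 0.4 0.6] [-0.09  0.12 -0.04] 85.7
away 16.25 [ 429.87 -179.73  219.17] [-0.3  0.7  0.1] [-0.01  0.06 -0.02] 85.9
```

View pics/cs5.png

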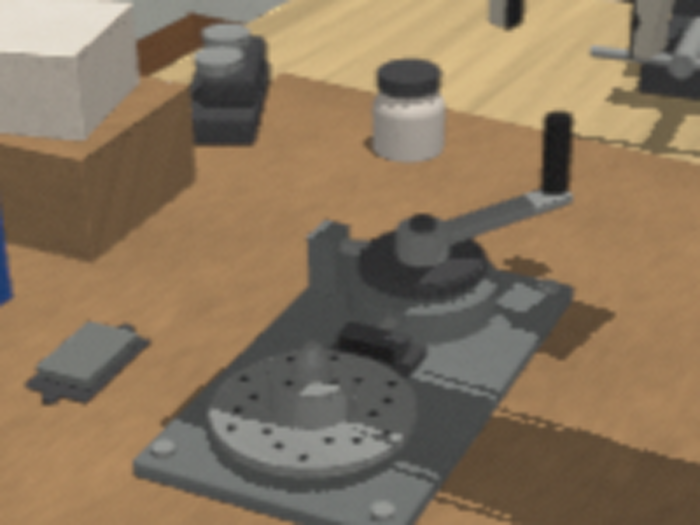

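View pics/ct5.png

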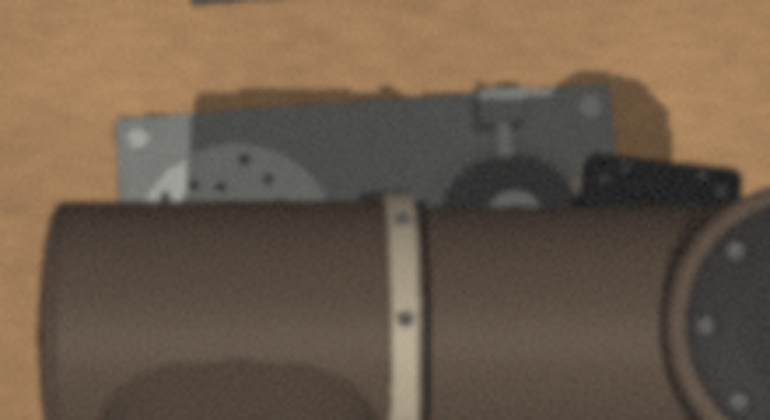

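Run:
```python
from h import *
a=np.linspace(0,2*np.pi,90)
for z in (34,40):
    P=np.array([proj("side",[500.5+65*np.cos(x),29.8+65*np.sin(x),z]) for x in a])
    P=(P-[220,150]+.5)*3.5; print(z,P.min(0).round(),P.max(0).round())
print("pin top",(proj("side",[500.5,29.8,78])-[220,150]+.5)*3.5)
G=np.array([467.,-248.6]);piv=np.array([517.1,-139.4])
print(np.hypot(*(G-piv)),np.degrees(np.arctan2(*(G-piv)[::-1])))
im=cv2.imread("pics/side5.png");crop(im,275,235,70,60,10,"cs5b")
```

```text
34 [211. 352.] [419. 470.]
40 [210. 344.] [419. 461.]
pin top [312.99962456 347.82765584]
120.1442882537493 -114.64524104712251
```

View pics/cs5b.png

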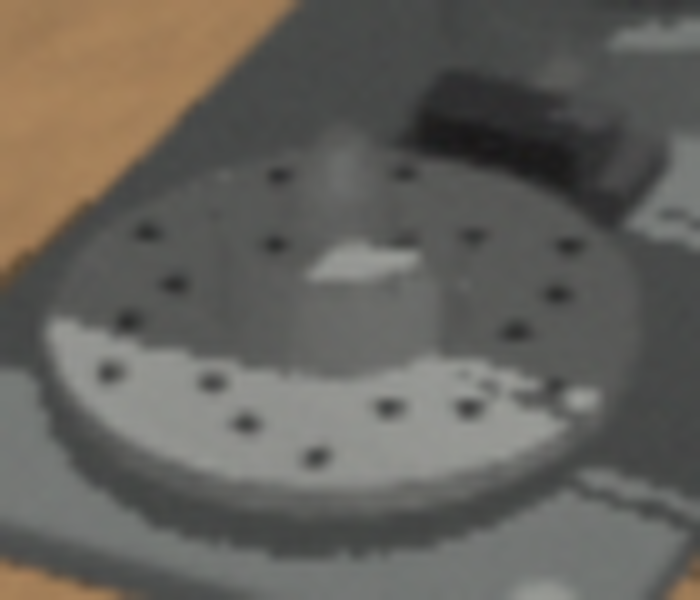

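The disc is level and seated: in the full side frame the ring's upper edge is near row 249.5 (predicted for a seated disc about 250) and its lower edge near 284 (predicted 284). The pin stands above the hat, and it was released without force. Next is the grip.

Run:
```python
from h import *
G=[467.,-248.6]; q=down(175)
bot.move_gripper(70,40)
bot.move_ptp([*G,185],q); st("above")
bot.line_to([*G,140],150); st("140")
im=grab("side","side6"); crop(im,320,130,110,100,6,"cs6")
```

```text
above 17.33 [ 466.6  -249.42  183.81] [1.1 0.2 0.7] [ 0.02  0.15 -0.01] 69.7
140 17.78 [ 467.22 -248.29  140.9 ] [-0.7 -0.3  0.4] [ 0.06 -0.01 -0.  ] 69.7
```

View pics/cs6.png

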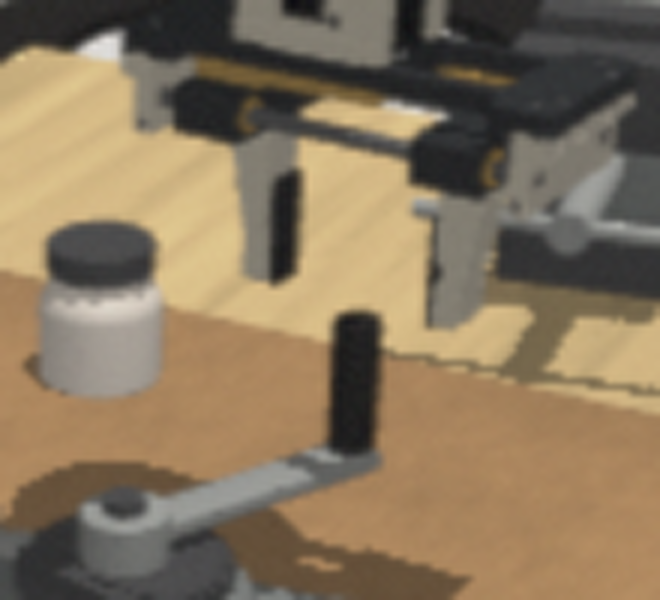

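The fingertips at crop px (272,280) and (455,325) straddle the grip top at (357,320). I'll descend and close.

Run:
```python
from h import *
G=[467.,-248.6]
bot.line_to([*G,95],100); st("95")
bot.line_to([*G,80],50); s=st("80")
bot.move_gripper(10,15); st("soft")
bot.move_gripper(10,45); st("shut")
im=grab("side","side7"); crop(im,320,130,110,100,6,"cs7")
```

```text
95 18.43 [ 467.44 -248.75   95.55] [-0.6  0.5  0.8] [0.   0.08 0.03] 70.0
80 18.88 [ 466.81 -248.61   79.74] [-0.1  0.4 -0. ] [ 0.06  0.06 -0.03] 69.9
soft 19.71 [ 467.13 -248.54   80.03] [0.8 1.1 0.2] [ 0.22 -0.05  0.05] 21.7
shut 19.93 [ 467.06 -248.56   80.01] [0.5 1.2 0.2] [ 0.33 -0.13  0.04] 21.5
```

View pics/cs7.png

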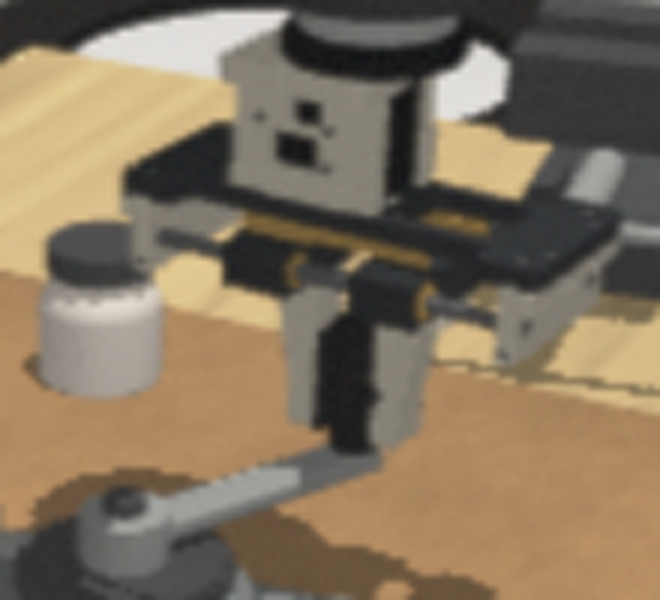

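```bash
cat >> h.py <<'E'
PIV=np.array([517.1,-139.4]); G0=np.array([467.,-248.6])
R0=np.hypot(*(G0-PIV)); A0=np.arctan2(*(G0-PIV)[::-1])
def go(phi,v=30,dr=0.):
    a=A0+phi; u=np.array([np.cos(a),np.sin(a)]); tt=np.array([-u[1],u[0]])
    p=PIV+(R0+dr)*u
    bot.line_to([*p,80],v)
    s=bot.read_state(); F=s["contact_force"][:2]; d=s["tcp_pos"][:2]-PIV
    ph=np.arctan2(*d[::-1])-A0
    print(f"{s['t']:.2f} cmd {phi:.3f} act {ph:.4f} r {np.hypot(*d):.1f} Ft {-F@tt:.1f} Fr {F@u:.1f} Fz {s['contact_force'][2]:.1f} w {s['width']:.1f}")
    return -F@tt, F@u, ph
E
python3 - <<'E'
from h import *
for phi in np.arange(.02,.2,.02):
    ft,fr,ph=go(phi)
    if ft>5 or abs(fr)>8: break
E
```

```text
20.23 cmd 0.020 act 0.0218 r 120.1 Ft 0.4 Fr -1.7 Fz 0.4 w 21.0
20.48 cmd 0.040 act 0.0424 r 120.1 Ft -0.5 Fr -1.9 Fz 0.2 w 21.7
20.73 cmd 0.060 act 0.0619 r 120.2 Ft 1.2 Fr -0.7 Fz 0.6 w 21.1
20.98 cmd 0.080 act 0.0814 r 120.2 Ft 0.5 Fr 0.3 Fz 1.3 w 21.2
21.23 cmd 0.100 act 0.1010 r 120.2 Ft 0.8 Fr 0.4 Fz 1.7 w 21.1
21.48 cmd 0.120 act 0.1191 r 120.3 Ft 1.8 Fr 0.5 Fz 2.4 w 21.4
21.73 cmd 0.140 act 0.1390 r 120.3 Ft 4.4 Fr 1.2 Fz 3.0 w 21.2
21.98 cmd 0.160 act 0.1602 r 120.3 Ft 2.5 Fr 1.1 Fz 1.9 w 21.1
22.23 cmd 0.180 act 0.1764 r 120.4 Ft 4.4 Fr 2.3 Fz 5.1 w 21.4
```

Run:
```python
from h import *
mx=0
for phi in np.arange(.195,.40,.0125):
    ft,fr,ph=go(phi); mx=max(mx,ft)
    if abs(fr)>10: print("Fr"); break
    if mx>7 and ft<.4*mx: print("drop"); break
```

```text
22.48 cmd 0.195 act 0.1876 r 120.4 Ft 5.8 Fr 2.2 Fz 6.2 w 21.5
22.73 cmd 0.208 act 0.1960 r 120.5 Ft 8.0 Fr 2.1 Fz 6.6 w 21.2
22.98 cmd 0.220 act 0.2040 r 120.5 Ft 9.6 Fr 2.2 Fz 7.1 w 21.5
23.23 cmd 0.233 act 0.2123 r 120.5 Ft 10.2 Fr 0.6 Fz 10.9 w 21.7
23.48 cmd 0.245 act 0.2196 r 120.6 Ft 13.6 Fr 0.4 Fz 11.0 w 21.4
23.73 cmd 0.258 act 0.2269 r 120.7 Ft 15.6 Fr 0.5 Fz 13.3 w 21.3
23.98 cmd 0.270 act 0.2494 r 120.5 Ft 10.5 Fr 0.7 Fz 10.1 w 21.4
24.23 cmd 0.283 act 0.2889 r 120.4 Ft 0.7 Fr 3.8 Fz 0.7 w 21.3
drop
```

Run:
```python
from h import *
mx=0
for phi in np.r_[np.arange(.295,.42,.02),np.arange(.42,.54,.0125)]:
    ft,fr,ph=go(phi); mx=max(mx,ft)
    if abs(fr)>12: print("Fr"); break
    if mx>7 and ft<.3*mx: print("drop"); break
```

```text
24.48 cmd 0.295 act 0.2989 r 120.4 Ft 1.1 Fr 5.9 Fz 0.1 w 21.1
24.73 cmd 0.315 act 0.3161 r 120.5 Ft 2.2 Fr 5.3 Fz 1.3 w 21.5
24.98 cmd 0.335 act 0.3335 r 120.5 Ft 2.4 Fr 5.6 Fz 1.7 w 21.4
25.23 cmd 0.355 act 0.3527 r 120.5 Ft 2.6 Fr 5.3 Fz 1.8 w 21.3
25.48 cmd 0.375 act 0.3678 r 120.6 Ft 4.3 Fr 5.2 Fz 2.8 w 21.3
25.73 cmd 0.395 act 0.3817 r 120.6 Ft 7.3 Fr 5.7 Fz 6.2 w 21.7
25.98 cmd 0.415 act 0.4052 r 120.6 Ft 4.3 Fr 5.7 Fz 3.9 w 21.1
26.23 cmd 0.420 act 0.4113 r 120.6 Ft 4.8 Fr 6.7 Fz 4.2 w 21.4
26.48 cmd 0.432 act 0.4196 r 120.7 Ft 7.3 Fr 5.7 Fz 4.7 w 21.4
26.73 cmd 0.445 act 0.4268 r 120.7 Ft 8.6 Fr 6.7 Fz 6.4 w 21.2
26.98 cmd 0.458 act 0.4338 r 120.7 Ft 11.5 Fr 5.9 Fz 6.5 w 21.0
27.23 cmd 0.470 act 0.4409 r 120.8 Ft 13.4 Fr 6.6 Fz 8.7 w 21.7
27.48 cmd 0.483 act 0.4479 r 120.8 Ft 14.0 Fr 6.9 Fz 9.4 w 21.3
27.73 cmd 0.495 act 0.4550 r 120.8 Ft 17.4 Fr 5.5 Fz 11.4 w 21.5
27.98 cmd 0.508 act 0.5053 r 120.7 Ft 1.2 Fr 5.7 Fz -0.3 w 21.2
drop
```

Two clicks so far, at swing angles of about 0.25 and 0.46 rad (spacing about 0.21, as specified). The third is expected near 0.67.

Run:
```python
from h import *
mx=0
for phi in np.r_[np.arange(.52,.62,.02),np.arange(.625,.76,.0105)]:
    ft,fr,ph=go(phi,dr=.6); mx=max(mx,ft)
    if abs(fr)>12: print("Fr"); break
    if mx>8 and ft<.3*mx and ph>.63: print("drop"); break
st("end")
```

```text
28.23 cmd 0.520 act 0.5225 r 120.8 Ft 1.6 Fr 3.1 Fz 2.0 w 21.3
28.48 cmd 0.540 act 0.5433 r 120.8 Ft 1.2 Fr 3.4 Fz 1.5 w 21.2
28.73 cmd 0.560 act 0.5579 r 120.9 Ft 4.4 Fr 3.1 Fz 1.8 w 21.5
28.98 cmd 0.580 act 0.5782 r 120.9 Ft 3.0 Fr 4.6 Fz 1.7 w 21.3
29.23 cmd 0.600 act 0.5939 r 120.9 Ft 5.5 Fr 5.2 Fz 3.3 w 21.4
29.48 cmd 0.625 act 0.6111 r 121.0 Ft 7.5 Fr 5.5 Fz 5.1 w 21.3
29.73 cmd 0.635 act 0.6181 r 121.0 Ft 8.5 Fr 5.4 Fz 5.5 w 21.2
29.98 cmd 0.646 act 0.6247 r 121.0 Ft 11.2 Fr 4.4 Fz 5.0 w 21.3
30.23 cmd 0.656 act 0.6312 r 121.0 Ft 12.4 Fr 5.7 Fz 7.2 w 21.2
30.48 cmd 0.667 act 0.6374 r 121.0 Ft 14.1 Fr 6.1 Fz 7.9 w 21.4
30.73 cmd 0.677 act 0.6546 r 121.1 Ft 9.5 Fr 6.0 Fz 5.2 w 21.8
30.98 cmd 0.688 act 0.6898 r 121.0 Ft 1.2 Fr 3.4 Fz -0.7 w 21.3
drop
end 30.98 [ 548.17 -256.35   80.1 ] [-0.3 -3.6 -0.7] [-1.19 -0.05  0.01] 21.3
```

Run:
```python
from h import *
bot.pause(0.3); st("hold")
im=grab("side","side8"); crop(im,220,140,200,150,3.5,"cs8")
im=grab("top","top8")
```

```text
hold 31.27 [ 548.72 -256.16   80.13] [ 2.1 -4.5 -0.6] [-1.68 -0.61  0.01] 21.1
```

View pics/cs8.png

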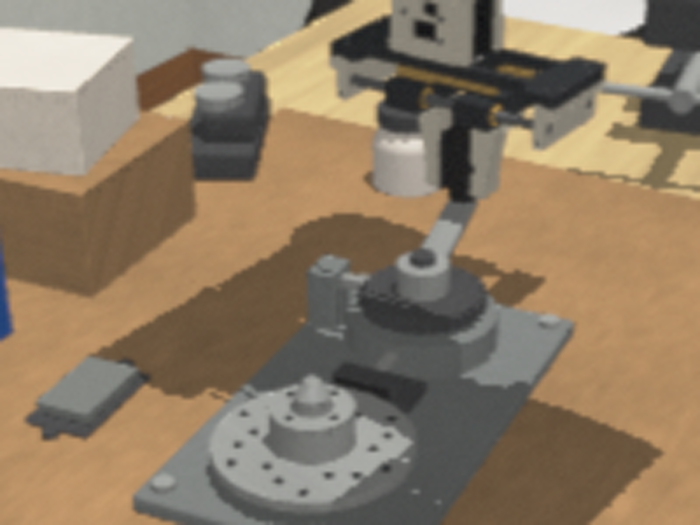

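View pics/top8.png

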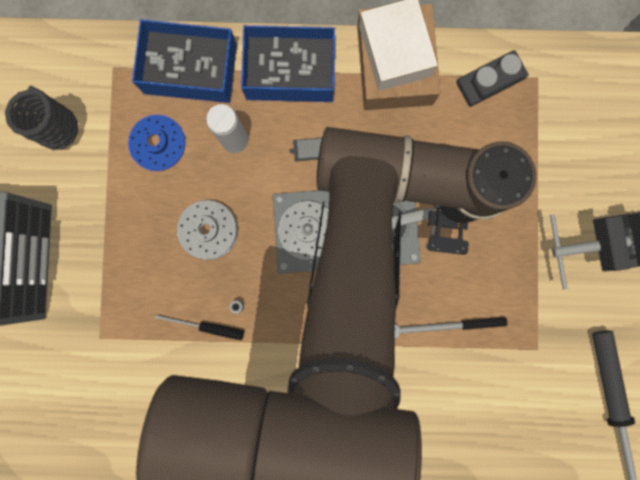

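Three clicks are confirmed by force, and the pin stands proud of the seated disc at crop px (312,385). The two remaining discs are in place at top px (207,229). I'll nudge about 1.5 mm past the tooth for margin (the fourth click is about 22 mm away), then hand in.

Run:
```python
from h import *
go(.702,v=15,dr=.8); bot.pause(.3); go(.702,v=15,dr=.8); s=st("final")
print(bot.close_job())
```

```text
31.64 cmd 0.702 act 0.7047 r 121.0 Ft -1.0 Fr 4.2 Fz 0.6 w 21.2
32.19 cmd 0.702 act 0.7036 r 121.0 Ft -1.2 Fr 4.0 Fz -0.3 w 21.4
final 32.19 [ 549.78 -255.9    80.09] [ 2.3 -3.5 -0.3] [-1.49 -0.74 -0.04] 21.4
the job is handed in; nothing more can be done
None
```

The top disc is seated on the hub, hat side up, and released. The lever is three clicks on, and the gripper is still holding the grip. I handed the job in at about 32 s of the 67 s allowed.

- **Disc:** I lifted only the top disc by its hat (about 5 N of weight) and lowered it until it met the hub. That was at an underside height of 26.5 mm, against 26 mm for a seated disc. After release, the side view showed it level, at the expected height to about 1–2 mm, with the pilot pin standing through the hat.
- **Lever:** Three separate force drops came at about 0.25, 0.46 and 0.66 rad of swing, which fits the 0.209 rad spacing. Peaks were roughly 14–17 N. I stopped at 0.70 rad of swing, which I estimate is a lever angle of about 0.86 rad. The next click is about 0.18 rad further on, and almost no push was left at the end.
- **Rest of the bench:** In the last pictures, the other two discs and the bystanders I could see had not moved. The arm partly hid the pad, and it hid the jar in the top view.
- **Weaker checks:**
  - The height of the hub's cone tip read 5 mm too high in the two-view check, so I relied on the hub's pillar and flange instead.
  - About 4 N of sideways force stayed on the grip from a small error in the swing radius.
  - The gap between the brake shoe and the rim was not measured.

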